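# Ready for the next print: straightedge to the block, paper gate held open

### The arm

A 6-joint arm with a two-finger parallel gripper is mounted at the origin on the work surface. World frame = base frame: x ahead of the robot, y to its left, z up, the work surface at z = 0. Lengths are in m, angles in rad, forces in N, time in s.
With the tool pointing down it reaches from about 0.3 to 0.95 m from the base axis. Payload 3.1 kg.
Tool frame: the origin (TCP) lies at the very end of the fingers, on their centre line; the grasp point (between the pads) lies 19 mm behind it; z points along the fingers, y is the line along which they close (so a half turn about z gives the same grasp; the last joint's range is limited). The gripper opens to 85 mm and grips with 20 to 120 N. Pads are 22 mm wide; open, the fingers measure 114 mm over their backs; the gripper's body (76 mm by 85 mm) begins 54 mm behind the grasp point. The pads swing forward as they close: fully open they stand 13 mm farther back than shut.
Start: joints at [1.243, 0.308, 1.634, -0, 1.2, -0.07], TCP at [0.159, 0.604, 0.231] pointing down, gripper open.
Joint ranges: [-3.06, 3.06], [-0.79, 1.96], [0.05, 2.63], [-1.19, 4.34], [0.05, 2.64], [-2.94, 2.94]. Speed limits (rad/s): [2.79, 2.79, 3.14, 3.14, 3.14, 3.14].

### API

Orientations are given as a unit quaternion [w, x, y, z].
In Python, from rig import ctrl gives the robot as it stands.
- The arm moves only by the tool servo_tool, never from a script. Its argument "rows" is a list of rows, each a list of 2 entries, a list of its own where there are three numbers: the shift along the tool's x, y, z normalised to -1 to 1, where 1 is 0.25 m, then the turn about the tool's z normalised to -1 to 1, where 1 is 30 degrees. In form: [[[x, y, z], twist], ...]. A call has 1 to 10 rows; each row shifts and turns the commanded pose from where the row before left it, along the tool's axes as they then stand; what a row does not reach is not made up. A row lasts 1/8 s, in which the tool goes at most 62.5 mm and 10.7 degrees, less where a joint would pass 70% of its speed; a pose out of reach is approached as far as the arm can. A call with a number of a shift or a turn outside -1 to 1 is refused whole. A call with a gripper value outside its range is refused whole. "fingers" is the gripper's target within -1 to 1 (shut at 1, half-way at 0, fully open at -1), set as the call begins (left out, the last holds). The fingers move at their own pace and stop on an object; "squeeze" is the grip in N (left out, the last holds). Time passes only in rows, so rows that do not move let the fingers close. It gives the time, the measured TCP pose, the force, the opening and the grip force at its end, in the units of the state.
- ctrl.get_obs(): the state, without advancing time (a new reading comes with each control period).
- ctrl.capture(name): name is "scene" or "top"; returns the picture (384x512x3 uint8, red, green, blue); there is no depth.
- ctrl.get_calibration(name): a dict with "camera_matrix" (3x3 intrinsics, pixels), "xyz" and "attitude" of the camera in the world. Camera axes: x right, y down, z forward; pixel columns grow to the right and rows downward; lengths in m; the calibration is good to about 2 mm. A picture is of the moment at which its call begins. get_calibration takes no time and is no camera call.
- ctrl.job_done(): hands the job in; it is judged then, once.
The state is a dict: "clock": time; "joint_pos": joint angles; "joint_velocities": joint speeds; "joint_efforts": joint torques, N m; "eef_pos": TCP position; "tool_rot": TCP orientation; "force": force on the tool from outside, world axes, zero at the start; "torque": the same for the moment, N m; "gripper_width": finger opening in m; "finger_force": force on a finger pad.
Only numpy, scipy, OpenCV 4.12 (cv2) and the standard library are available. Lean on these libraries where they do the work, as an engineer would, in place of code of your own. Each camera call takes 0.05 s, during which the arm holds its last target. There are 200 camera calls.

### The job

Get the bench ready for the next print. First lay the aluminium straightedge flat on the table, flush against and roughly centred on the long edge of the grey lino block that faces the robot, and let it go; then squeeze together the two tabs of the paper crate's catch nearer the gate's hinge, after that those of the catch nearer the gate's free end, and pull the gate by its steel post, past its detent, wide open (some 70 degrees). Finish holding the gate wide open by its post, as it swings back if let go; leave the straightedge flush and the other things on the bench alone.

Things in the scene. Friction and masses are not known exactly. Their poses are not given: they have to be found in the camera images.
- rule_fin (a point): centre of the gripping fin of the loose straightedge, 42 mm above its underside. The straightedge is aluminium, 0.2 kg: a flat base 40 mm wide (x) x 180 mm long (y) x 5 mm thick, symmetric, with an upright fin along its middle, 12 mm thick (x), 70 mm long (y), top 55 mm above the underside. The point's y axis runs along its length, z up.
- block: lino block fixed to the table, a wooden board with a grey carved lino face, 80 mm (x) x 130 mm (y, its long side) x 18 mm high. Origin at the centre of its underside; its -x side is the long edge that faces the robot, 40 mm from the origin; with the straightedge flush there the fin's centre is 60 mm from the origin along -x. The fin's grip is higher than the block, so fingers kept above 20 mm clear it.
- crate: plywood paper crate fixed to the table, 250 mm wide (y), 100 mm high. Origin on the gate's vertical hinge axis at table level; the closed gate runs 220 mm from it along +y in the plane x = 0, the crate lies to +x, behind the gate; the gate opens towards -x (towards the robot). A thin steel plate lies on the table in front of the gate.
- hinge_catch_mid (a point): the hinge-side catch: the point midway between its two upright tabs, 126 mm above the table (the tabs reach 16 mm higher; the crate's front rail below them is 100 mm above the table). At (37, 60, 126) mm in the crate's frame. The tabs stand at -y and +y of it (crate's axes), 44 mm apart over their outer faces as found and 24 mm when squeezed fully together; they stay in.
- free_catch_mid (a point): the free-end catch: the point midway between its two upright tabs, 126 mm above the table (the tabs reach 16 mm higher; the crate's front rail below them is 100 mm above the table). At (37, 150, 126) mm in the crate's frame. The tabs stand at -y and +y of it (crate's axes), 44 mm apart over their outer faces as found and 24 mm when squeezed fully together; they stay in.
- hinge_catch_a (a joint): how far the hinge-side catch's tab a (at -y) is squeezed in: 0 = out (as found), 0.010 m = fully in against its stop. The tab is an upright steel plate, 8 mm thick along the crate's y and 18 mm wide along its x, top 142 mm above the table; it slides along the crate's +y when squeezed. It takes about 4 N to slide and stays where it is left. It lets go of the gate from 0.004 m on.
- hinge_catch_b (a joint): how far the hinge-side catch's tab b (at +y) is squeezed in: 0 = out (as found), 0.010 m = fully in against its stop. The tab is an upright steel plate, 8 mm thick along the crate's y and 18 mm wide along its x, top 142 mm above the table; it slides along the crate's -y when squeezed. It takes about 4 N to slide and stays where it is left. It lets go of the gate from 0.004 m on.
- free_catch_a (a joint): how far the free-end catch's tab a (at -y) is squeezed in: 0 = out (as found), 0.010 m = fully in against its stop. The tab is an upright steel plate, 8 mm thick along the crate's y and 18 mm wide along its x, top 142 mm above the table; it slides along the crate's +y when squeezed. It takes about 4 N to slide and stays where it is left. It lets go of the gate from 0.004 m on.
- free_catch_b (a joint): how far the free-end catch's tab b (at +y) is squeezed in: 0 = out (as found), 0.010 m = fully in against its stop. The tab is an upright steel plate, 8 mm thick along the crate's y and 18 mm wide along its x, top 142 mm above the table; it slides along the crate's -y when squeezed. It takes about 4 N to slide and stays where it is left. It lets go of the gate from 0.004 m on.
- gate (a joint): opening angle of the gate, rad: 0 = shut, 1.6 = stop. Opening turns it counterclockwise seen from above. A sprung ball under the gate makes a detent at about 0.5 (felt from 0.4 to 0.6), which takes some 5 N at the post to pass; a light spring always draws the gate shut (0.7 N at the post at 1.2), so that from wide open it falls back to the detent, at 0.58, if let go. Both catches lock it shut.
- gate_hinge (a point): point on the gate's hinge axis, 100 mm above the table; turns with the gate (its y axis points along the gate to the free end)
- post_grip (a point): the middle of the grip of the round upright steel post on the gate's top edge near its free end: 16 mm across, 205 mm from the hinge axis, from 100 mm to 152 mm above the table. The point is on the post's axis, 134 mm above the table; turns with the gate.
- brayer: bystander: ink roller lying down, 90 mm roller with a red handle, 140 mm long; leave alone
- ink_tin: bystander: upright tin, 72 mm across, 75 mm tall; leave alone
- ink_jar: bystander: upright jar, 66 mm across, 85 mm tall; leave alone
- spoon: bystander: wooden spoon lying flat; leave alone
- cutter: bystander: lino cutter with a wooden handle lying flat, 150 mm long; leave alone
- offcut: bystander: loose small grey lino offcut, 70 x 50 x 18 mm; leave alone
- sandblock: bystander: cork block, 100 x 60 x 30 mm; leave alone
Mind the look-alikes: they are no part of the job. There is more than one size of the part that bears rule_fin; the job needs the largest.

How it is judged:
On the way, in this order (a step that is already met when the one before it is completed fails the run):
1. the straightedge lies flush against the block's near long edge, let go (x of rule_fin in the frame of block between -0.064 and -0.055 m and y of rule_fin in the frame of block between -0.035 and 0.035 m and angle between the y axis of rule_fin and the y axis of block, either way round below 0.05 rad and angle between rule_fin's own z axis and vertical below 0.06 rad and height (world z) of rule_fin below 0.046 m and contact force between the fingers and rule below 0.1 N), for 0.2 s.
2. the hinge-side catch is squeezed, the free-end catch not yet (value of joint each of hinge_catch_a, hinge_catch_b above 0.004 m and value of joint each of free_catch_a, free_catch_b below 0.004 m), for 0.1 s.
3. the free-end catch is squeezed (value of joint each of free_catch_a, free_catch_b above 0.004 m), for 0.1 s.
4. the gate is past its detent (value of joint gate above 0.7 rad), for 0.1 s.
At the end, for the whole second after the job is handed in: The gate is held still at 60 degrees (1.05 rad) or more by fingers that touch its post; the straightedge lies flat and let go, its edge within 4 mm of the block's near long edge, within 0.05 rad of parallel and within 35 mm of its middle (all of step 1 and value of joint gate above 1.05 rad and velocity of joint gate between -0.1 and 0.1 rad/s and contact force between the fingers and gate_c6 above 0.3 N and contact force between the arm and rule below 0.1 N); the arm keeps its last pose, push and grip.
It fails at once if the free-end catch was squeezed before the hinge-side catch (value of joint any of free_catch_a, free_catch_b above 0.004 m and value of joint any of hinge_catch_a, hinge_catch_b below 0.003 m).
It fails at once if a bystander was moved by more than 30 mm (distance of any of brayer, ink_tin, ink_jar, spoon, cutter, offcut, sandblock from where it was at the start of the episode above 0.03 m).
It also fails if it takes over 64 s, if anything falls off the work surface, if the arm or the gripper's body presses on something with over 40 N, if the wrist force passes 120 N, or if a joint passes its speed limit or range.

## Working session

There is one attempt and no reset: what is moved stays moved. The work goes in short steps, Python scripts to look and compute and a tool call to move; the robot and the scene stay as the last step left them, time stands still between calls to the robot, and variables do not carry over. Pictures are saved under pics/ and viewed, at most 12 in all, crops included, and the job is handed in when it is done.

Besides the shell and the picture viewer there is one more tool, called after ">>>" by a JSON object that holds its "method" and its "body", one argument or row to a line. servo_tool: Moves the arm, as the interface text tells. Scaled input: -1 to 1 covers 0.25 m each way for a shift and 30 degrees each way for a turn. Its arguments: {"type":"object","properties":{"rows":{"type":"array"},"fingers":{"type":"number"},"squeeze":{"type":"number"}},"required":["rows"]}

```bash
mkdir -p pics
python3 - <<'E'
from rig import ctrl
import cv2
for n in ("scene","top"):
    im=ctrl.capture(n); cv2.imwrite(f"pics/{n}0.png",im[:,:,::-1])
    c=ctrl.get_calibration(n); print(n,c)
o=ctrl.get_obs(); print(o)
E
```

```text
scene {'camera_matrix': array([[393.67253463,   0.        , 254.96017185],
       [  0.        , 393.67253463, 193.10299462],
       [  0.        ,   0.        ,   1.        ]]), 'xyz': array([ 1.28127167, -0.13284245,  0.79289395]), 'attitude': array([-0.32455196,  0.70660544,  0.57073125, -0.26389508])}
top {'camera_matrix': array([[371.3634583 ,   0.        , 253.62263188],
       [  0.        , 371.3634583 , 188.853829  ],
       [  0.        ,   0.        ,   1.        ]]), 'xyz': array([0.41336622, 0.01204535, 1.0544156 ]), 'attitude': array([ 0.02627969, -0.70505323,  0.70842751, -0.01843334])}
{'clock': 0.1, 'joint_pos': array([ 1.24335471e+00,  3.08947735e-01,  1.63508748e+00,  8.85621317e-06,
        1.19971772e+00, -6.96871537e-02]), 'joint_velocities': array([-4.95813721e-05, -2.00954828e-03, -1.69234966e-03,  5.20267925e-04,
        1.17859059e-03,  1.32979239e-03]), 'joint_efforts': array([-1.44280862e-04, -4.16406476e+01, -2.77645433e+01, -1.41061701e-04,
        3.96058545e-03,  4.05320031e-05]), 'eef_pos': array([0.15908719, 0.60361993, 0.23012993]), 'tool_rot': array([-2.17114317e-04,  1.28522290e-01,  9.91706032e-01, -1.05810077e-03]), 'force': array([-0.1074441 ,  0.75161934,  0.01118688]), 'torque': array([ 0.01760533, -0.00411926, -0.04336544]), 'finger_force': 0.0, 'gripper_width': 0.08572908094489617}
```

View pics/scene0.png

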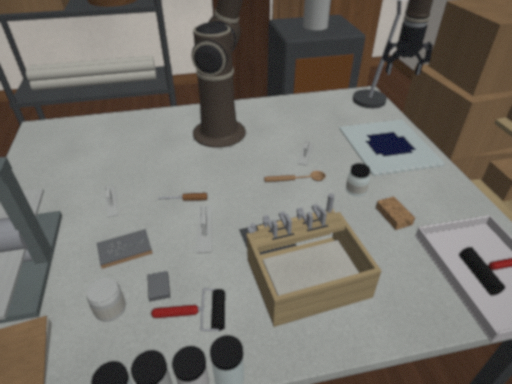

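View pics/top0.png

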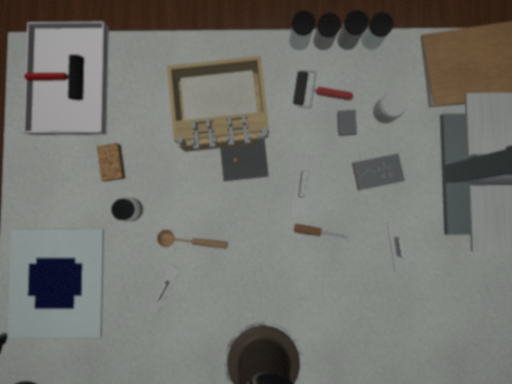

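Top view: robot base at (262,360), crate (218,100), grey block (378,171), offcut (346,122). The rule candidates are at about (303,184), (398,247) and (165,290). I'll enlarge these areas.

```bash
cat > h.py <<'E'
import numpy as np, cv2
from scipy.spatial.transform import Rotation as R
from rig import ctrl
def cal(n):
    c=ctrl.get_calibration(n); return c["camera_matrix"],c["xyz"],R.from_quat(c["attitude"],scalar_first=True).as_matrix()
def ray(n,u,v,z):
    K,p,A=cal(n); d=A@np.linalg.solve(K,[u,v,1]); return (p+d*(z-p[2])/d[2])[:2]
def proj(n,P):
    K,p,A=cal(n); q=K@(A.T@(np.asarray(P)-p)); return q[:2]/q[2]
def crop(im,x,y,w,h,s):
    c=cv2.resize(im[y:y+h,x:x+w],None,fx=s,fy=s,interpolation=cv2.INTER_CUBIC)
    l=cv2.cvtColor(c,cv2.COLOR_BGR2LAB); l[:,:,0]=cv2.createCLAHE(4,(4,4)).apply(l[:,:,0]); return cv2.cvtColor(l,cv2.COLOR_LAB2BGR)
E
python3 - <<'E'
from h import *
im=cv2.imread("pics/top0.png")
cv2.imwrite("pics/a.png",crop(im,280,140,133,140,4))
cv2.imwrite("pics/b.png",crop(im,160,50,120,140,4))
print(ray("top",262,360,0))
E
```

```text
[0.00609094 0.00254385]
```

View pics/a.png

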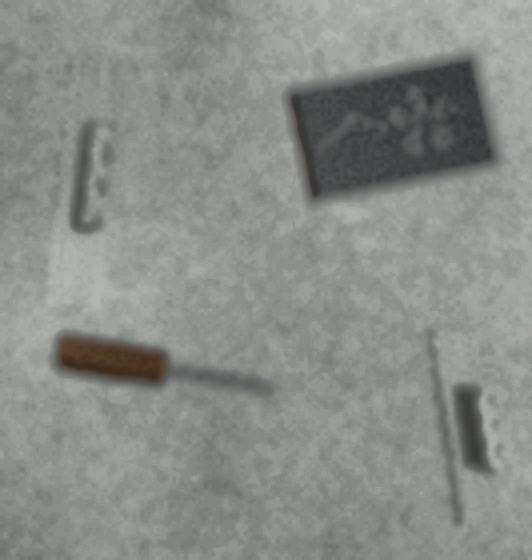

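View pics/b.png

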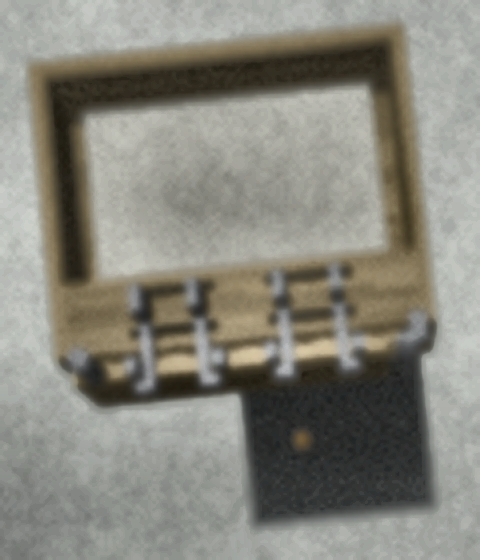

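The block's top corners are at crop a (290,92), (470,58), (495,160), (313,198). The left rule (fin crop a (90,120)-(85,230), about 73 mm) is the largest; the right one measures about 140 mm. Crop b shows the free-catch tabs near (137,298)/(193,293), the hinge-catch tabs near (278,283)/(335,275), and the post at left (80,360). One composite zoom for precision.

Run:
```python
from h import *
t=cv2.imread("pics/top0.png"); s=cv2.imread("pics/scene0.png")
c=[crop(t,284,150,40,60,10)[:,:400],crop(s,185,195,40,60,10)]
cv2.imwrite("pics/c.png",np.hstack(c))
cv2.imwrite("pics/d.png",np.vstack([crop(s,238,185,114,50,7),crop(t,172,110,100,43,7.98)[:250,:798]] ) if False else crop(s,238,188,114,80,7))
```

```text
(no output)
```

View pics/c.png

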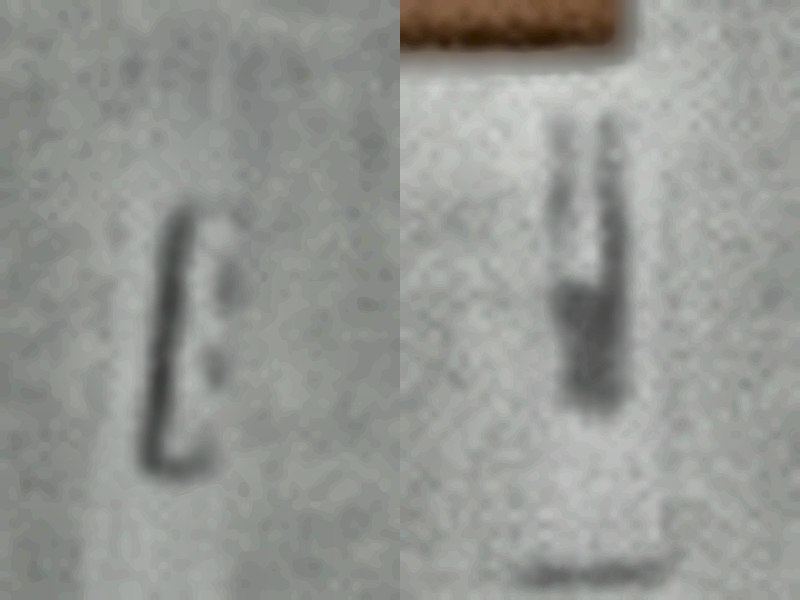

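View pics/d.png

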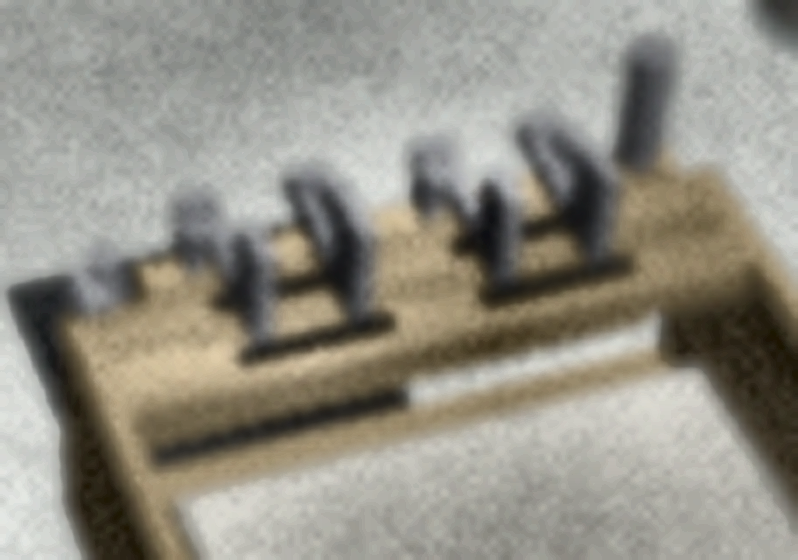

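The fin top centre is at top (303.9,183.7) and scene (203.7,215.3). In crop d, the post top is at (650,48) with its base at (640,163), and the tab near-face bottoms are HA (258,337), HB (357,309), FA (500,278), FB (597,256).

Run:
```python
from h import *
from scipy.optimize import least_squares
np.set_printoptions(precision=4,suppress=True)
S=lambda x,y:(238+x/7,188+y/7)
T=lambda x,y:(160+x/4-.4,50+y/4-.4)
pts=[("scene",S(500,278),(46,132,100)),("scene",S(597,256),(46,168,100)),("scene",S(258,337),(46,42,100)),("scene",S(357,309),(46,78,100)),
("scene",S(650,48),(0,205,152)),("scene",S(640,163),(0,205,100)),
("top",T(137,298),(37,168,142)),("top",T(193,293),(37,132,142)),("top",T(278,283),(37,78,142)),("top",T(335,275),(37,42,142)),("top",T(78,355),(0,205,152))]
def W(q,P):
    P=np.array(P)/1000; c,s=np.cos(q[2]),np.sin(q[2]); return np.array([q[0]+c*P[0]-s*P[1],q[1]+s*P[0]+c*P[1],P[2]])
f=lambda q:np.concatenate([proj(n,W(q,P))-uv for n,uv,P in pts])
r=least_squares(f,[.6,0,0],loss="soft_l1"); q=r.x; print("crate",q,np.degrees(q[2])); print(f(q).reshape(-1,2))
for n,P in [("hc",(37,60,126)),("fc",(37,150,126)),("post",(0,205,134)),("plate",(0,0,0))]: print(n,W(q,P))
A=lambda x,y:(280+x/4-.4,140+y/4-.4)
c=np.array([ray("top",*A(*p),.018) for p in [(290,92),(470,58),(495,160),(313,198)]]); print("block",c,c.mean(0))
print([np.linalg.norm(c[i]-c[i-1]) for i in range(4)])
for a,b in((0,1),(3,2)): d=c[a]-c[b]; print(np.degrees(np.arctan2(d[1],d[0]))-90)
for a,b in((1,2),(0,3)): d=c[a]-c[b]; print(np.degrees(np.arctan2(d[1],d[0])))
print("fin",ray("top",303.9,183.7,.055),ray("scene",203.7,215.3,.055))
a=ray("top",284+19.0,150+21,.055);b=ray("top",284+16.0,150+46.2,.055);print("fin edge",a,b,np.linalg.norm(a-b),np.degrees(np.arctan2(*(a-b)[::-1])))
print("base",ray("top",284+15.5,206,.005),ray("top",284+18.0,156,.005), "scene end",ray("scene",185+19.2,195+56.5,.0))
```

```text
crate [0.6123 0.0019 0.0853] 4.88493857632902
[[-0.1089  0.5937]
 [-0.4701  0.6595]
 [-0.268   0.0837]
 [-0.3453  0.8767]
 [ 0.1894 -0.0709]
 [-0.8682 -1.2161]
 [-0.8174 -0.4224]
 [-0.4534 -0.4869]
 [-0.1457  0.0404]
 [-0.0163  0.7246]
 [-0.5412  0.4989]]
hc [0.644  0.0649 0.126 ]
fc [0.6364 0.1545 0.126 ]
post [0.5948 0.2062 0.134 ]
plate [0.6123 0.0019 0.    ]
block [[ 0.5513 -0.2527]
 [ 0.5745 -0.3789]
 [ 0.5027 -0.3942]
 [ 0.4769 -0.2672]] [ 0.5263 -0.3233]
[np.float64(0.07582280231387849), np.float64(0.1282981132845637), np.float64(0.07337692529109248), np.float64(0.12967323210398796)]
10.42500209332519
11.517048677776287
12.029903982992952
10.95662214578443
fin [ 0.4899 -0.1126] [ 0.4984 -0.109 ]
fin edge [ 0.5243 -0.1106] [ 0.4562 -0.1017] 0.06865477265382917 -7.473321981046451
base [ 0.4308 -0.1056] [ 0.5728 -0.1144] scene end [ 0.5781 -0.1215]
```

```bash
cat >> h.py <<'E'
def to(p,ya=None):
    "remaining shift in current tool axes (normalised) and twist to bring tool y to heading ya (deg)"
    o=ctrl.get_obs(); M=R.from_quat(o["tool_rot"],scalar_first=True).as_matrix()
    d=M.T@(np.array(p)-o["eef_pos"])/.25; h=np.degrees(np.arctan2(M[1,1],M[0,1]))
    print("shift",d.round(4),"yhead",h.round(2),"twist",None if ya is None else round(-((ya-h+90)%180-90)/30,3),"pos",o["eef_pos"].round(4),"F",o["force"].round(1),"w",round(o["gripper_width"],4),"t",o["clock"])
E
python3 - <<'E'
from h import *
to([.494,-.111,.18],83.5)
t=cv2.imread("pics/top0.png"); s=cv2.imread("pics/scene0.png")
for n,im,(x,y,w,h) in (("top",t,(340,140,75,60)),("scene",s,(90,225,70,48))):
    g=cv2.cvtColor(im,cv2.COLOR_BGR2GRAY)[y:y+h,x:x+w]
    th,b=cv2.threshold(g,0,255,cv2.THRESH_BINARY_INV+cv2.THRESH_OTSU)
    b=cv2.morphologyEx(b,cv2.MORPH_CLOSE,np.ones((9,9)))
    c=max(cv2.findContours(b,0,1)[0],key=cv2.contourArea)
    hull=cv2.convexHull(c)[:,0]
    w=np.array([ray(n,u+x,v+y,.018) for u,v in hull],dtype=np.float32)
    print(n,th,cv2.minAreaRect(w*1000))
E
```

```text
shift [-2.0241 -2.4221  0.2054] yhead 75.23 twist -0.276 pos [0.1591 0.6036 0.2301] F [-0.1  0.8  0. ] w 0.0857 t 0.1
top 109.0 ((526.2738647460938, -323.22998046875), (79.53376770019531, 135.08929443359375), 11.034378051757812)
scene 125.0 ((529.7789306640625, -326.2225646972656), (109.25740814208984, 130.3424835205078), 12.00302791595459)
```

>>> {"method": "servo_tool", "body": {
  "rows": [
    [[-0.155,-0.186,0],0],
    [[-0.155,-0.186,0],0],
    [[-0.155,-0.186,0],0],
    [[-0.155,-0.186,0],0],
    [[-0.155,-0.186,0],0],
    [[-0.155,-0.186,0],0],
    [[-0.155,-0.186,0],0],
    [[-0.155,-0.186,0],0],
    [[-0.155,-0.186,0],0],
    [[-0.155,-0.186,0],0]
  ],
  "fingers": -1,
  "squeeze": 40
}}

```text
clock: 1.35
eef_pos: [0.4158, 0.0541, 0.2312]
tool_rot: [0.0, 0.129, 0.992, 0.0]
force: [0.8, 0.7, 0.4]
gripper_width: 0.0853
finger_force: 0.0
```

>>> {"method": "servo_tool", "body": {
  "rows": [
    [[-0.155,-0.186,0],0],
    [[-0.155,-0.186,0],0],
    [[-0.155,-0.186,0],0],
    [[0,0,0],-0.276],
    [[0,0,0],0],
    [[0,0,0],0]
  ]
}}

```text
clock: 2.1
eef_pos: [0.4918, -0.108, 0.2309]
tool_rot: [-0.0, 0.057, 0.998, 0.0]
force: [-0.6, -0.4, 0.9]
gripper_width: 0.0854
finger_force: 0.0
```

Run:
```python
from h import *
to([.494,-.111,.18],83.5)
```

```text
shift [-0.0103 -0.0109  0.2034] yhead 83.43 twist -0.002 pos [ 0.4918 -0.108   0.2309] F [-0.6 -0.4  0.9] w 0.0854 t 2.1
```

>>> {"method": "servo_tool", "body": {
  "rows": [
    [[-0.01,-0.011,0.2],0],
    [[0,0,0.2],0],
    [[0,0,0.15],0],
    [[0,0,0.14],0],
    [[0,0,0.08],0],
    [[0,0,0.04],0],
    [[0,0,0],0],
    [[0,0,0],0]
  ]
}}

```text
clock: 3.1
eef_pos: [0.4955, -0.1117, 0.0298]
tool_rot: [0.001, 0.057, 0.998, -0.0]
force: [-0.8, 0.6, 1.3]
gripper_width: 0.0854
finger_force: 0.0
```

>>> {"method": "servo_tool", "body": {
  "rows": [
    [[0,0,0],0],
    [[0,0,0],0],
    [[0,0,0],0],
    [[0,0,0],0],
    [[0,0,0],0],
    [[0,0,0],0],
    [[0,0,0],0],
    [[0,0,0],0]
  ],
  "fingers": 1
}}

```text
clock: 4.1
eef_pos: [0.4946, -0.1116, 0.0288]
tool_rot: [0.0, 0.057, 0.998, 0.0]
force: [-0.5, 0.5, 2.2]
gripper_width: 0.0109
finger_force: 43.2
```

>>> {"method": "servo_tool", "body": {
  "rows": [
    [[0,0,-0.04],0],
    [[0,0,-0.08],0],
    [[0,0,-0.08],0],
    [[0,0,0],0],
    [[0,0,0],0]
  ]
}}

```text
clock: 4.72
eef_pos: [0.4939, -0.1115, 0.0783]
tool_rot: [-0.0, 0.057, 0.998, 0.0]
force: [0.2, 0.5, -2.4]
gripper_width: 0.0109
finger_force: 42.7
```

Run:
```python
from h import *
im=ctrl.capture("top")[:,:,::-1].copy(); im2=ctrl.capture("scene")[:,:,::-1].copy()
cv2.imwrite("pics/e.png",np.hstack([crop(im,270,140,60,80,6)[:,:360],crop(im2,170,165,70,80,6)]))
to([.43,-.33,.08],11.1)
```

```text
shift [ 0.1534 -0.8978 -0.009 ] yhead 83.51 twist 2.414 pos [ 0.4935 -0.1113  0.0778] F [-0.5 -0.1 -2.2] w 0.0112 t 4.825
```

View pics/e.png

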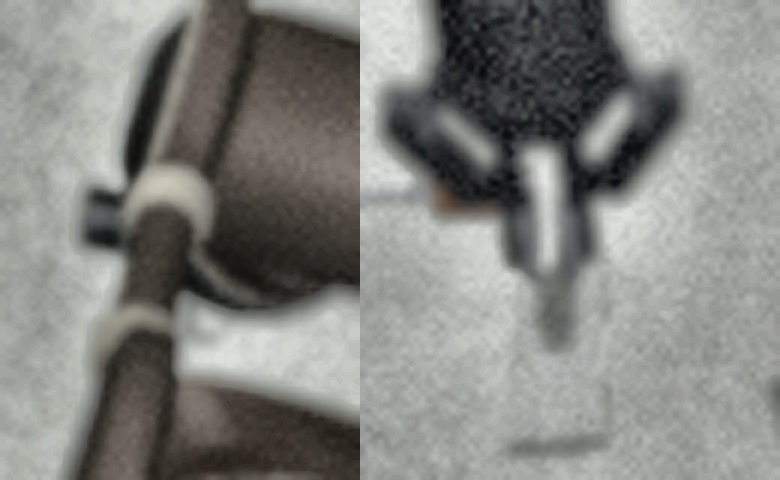

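The grasp holds (width 10.9 mm, about 2 N of weight). The rule's far end is seen at scene (202.5,239).

>>> {"method": "servo_tool", "body": {
  "rows": [
    [[0,0,0],0.345],
    [[0,0,0],0.345],
    [[0,0,0],0.345],
    [[0,0,0],0.345],
    [[0,0,0],0.345],
    [[0,0,0],0.345],
    [[0,0,0],0.344],
    [[0,0,0],0]
  ]
}}

```text
clock: 5.82
eef_pos: [0.4938, -0.1114, 0.0779]
tool_rot: [-0.001, 0.635, 0.773, -0.0]
force: [0.2, -0.2, -1.8]
gripper_width: 0.0113
finger_force: 42.7
```

Run:
```python
from h import *
print("end",ray("scene",202.5,239.2,.052))
c,s=np.cos(np.radians(11.1)),np.sin(np.radians(11.1))
to([.526-.09*c,-.323-.09*s,.08],11.1)
```

```text
end [ 0.58230052 -0.12182684]
shift [-0.8545 -0.3981 -0.0086] yhead 11.21 twist 0.004 pos [ 0.4938 -0.1114  0.0779] F [ 0.2 -0.2 -1.8] w 0.0113 t 5.825
```

>>> {"method": "servo_tool", "body": {
  "rows": [
    [[-0.2136,-0.0995,0],0],
    [[-0.2136,-0.0995,0],0],
    [[-0.2136,-0.0995,0],0],
    [[-0.2136,-0.0995,0],0],
    [[0,0,0],0],
    [[0,0,0.1],0],
    [[0,0,0.05],0],
    [[0,0,0.025],0],
    [[0,0,0],0],
    [[0,0,0],0]
  ]
}}

```text
clock: 7.08
eef_pos: [0.4387, -0.3405, 0.0357]
tool_rot: [0.001, 0.635, 0.772, -0.0]
force: [0.3, 0.2, -1.9]
gripper_width: 0.0108
finger_force: 42.6
```

Run:
```python
from h import *
c,s=np.cos(np.radians(11.1)),np.sin(np.radians(11.1))
to([.526-.06*c,-.323-.06*s,.0293],11.1)
```

```text
shift [0.0014 0.1163 0.0255] yhead 11.14 twist 0.001 pos [ 0.4387 -0.3405  0.0357] F [ 0.3  0.2 -1.9] w 0.0108 t 7.075
```

>>> {"method": "servo_tool", "body": {
  "rows": [
    [[0,0,0.018],0],
    [[0,0,0.004],0],
    [[0,0.04,0],0],
    [[0,0.04,0],0],
    [[0,0.016,0],0],
    [[0,0,0],0],
    [[0,0,0],0]
  ]
}}

```text
clock: 7.95
eef_pos: [0.4613, -0.3356, 0.0294]
tool_rot: [-0.0, 0.635, 0.772, -0.0]
force: [-0.5, 0.5, -1.8]
gripper_width: 0.0109
finger_force: 42.6
```

>>> {"method": "servo_tool", "body": {
  "rows": [
    [[0,0.006,0],0],
    [[0,0.006,0],0],
    [[0,0,0],0],
    [[0,0,0],0]
  ]
}}

```text
clock: 8.45
eef_pos: [0.4644, -0.3352, 0.0295]
tool_rot: [-0.0, 0.635, 0.772, -0.0]
force: [-0.1, 1.3, -1.3]
gripper_width: 0.0113
finger_force: 42.6
```

>>> {"method": "servo_tool", "body": {
  "rows": [
    [[0,0.006,0],0],
    [[0,0.004,0],0],
    [[0,0,0],0],
    [[0,0,0],0]
  ]
}}

```text
clock: 8.95
eef_pos: [0.4668, -0.3347, 0.0295]
tool_rot: [-0.0, 0.635, 0.772, -0.0]
force: [-0.6, -0.6, -2.4]
gripper_width: 0.0113
finger_force: 42.7
```

>>> {"method": "servo_tool", "body": {
  "rows": [
    [[0,0.005,0],0],
    [[0,0,0],0],
    [[0,0,0],0]
  ]
}}

```text
clock: 9.32
eef_pos: [0.4671, -0.3346, 0.0294]
tool_rot: [-0.001, 0.635, 0.772, -0.001]
force: [-4.2, -1.9, -1.0]
gripper_width: 0.011
finger_force: 43.0
```

>>> {"method": "servo_tool", "body": {
  "rows": [
    [[0,0.004,0],0],
    [[0,0,0],0],
    [[0,0,0],0]
  ]
}}

```text
clock: 9.7
eef_pos: [0.4672, -0.3346, 0.0294]
tool_rot: [-0.002, 0.635, 0.773, -0.001]
force: [-6.7, -3.3, 0.8]
gripper_width: 0.011
finger_force: 43.1
```

Contact came exactly at the predicted place. Ease off, set it down and release.

>>> {"method": "servo_tool", "body": {
  "rows": [
    [[0,-0.005,0.002],0],
    [[0,0,0.001],0],
    [[0,0,0],0],
    [[0,0,0],0]
  ]
}}

```text
clock: 10.2
eef_pos: [0.4671, -0.3345, 0.0288]
tool_rot: [-0.001, 0.635, 0.772, -0.0]
force: [-6.0, -0.8, 1.7]
gripper_width: 0.0114
finger_force: 43.3
```

>>> {"method": "servo_tool", "body": {
  "rows": [
    [[0,0,0],0],
    [[0,0,0],0],
    [[0,0,0],0],
    [[0,0,0],0],
    [[0,0,0],0],
    [[0,0,0],0]
  ],
  "fingers": 0
}}

```text
clock: 10.95
eef_pos: [0.4679, -0.3345, 0.0287]
tool_rot: [0.0, 0.636, 0.772, 0.0]
force: [-0.2, -0.9, 1.0]
gripper_width: 0.043
finger_force: 0.0
```

>>> {"method": "servo_tool", "body": {
  "rows": [
    [[0,0,-0.1],0],
    [[0,0,-0.25],0],
    [[0,0,-0.25],0],
    [[0,0,-0.2],0],
    [[0,0,0],0],
    [[0,0,0],0]
  ]
}}

```text
clock: 11.7
eef_pos: [0.4674, -0.3341, 0.2282]
tool_rot: [-0.0, 0.635, 0.772, 0.0]
force: [-0.2, -0.4, -0.9]
gripper_width: 0.0428
finger_force: 0.0
```

Run:
```python
from h import *
im=ctrl.capture("top")[:,:,::-1].copy(); im2=ctrl.capture("scene")[:,:,::-1].copy()
cv2.imwrite("pics/f.png",np.hstack([crop(im,330,140,80,80,5),crop(im2,75,195,80,80,5)]))
to([.644,.0649,.235],94.9)
```

```text
shift [ 1.4275  1.0026 -0.0321] yhead 11.08 twist -2.794 pos [ 0.4666 -0.3335  0.2264] F [-0.3 -0.5 -0.8] w 0.0428 t 11.8
```

View pics/f.png

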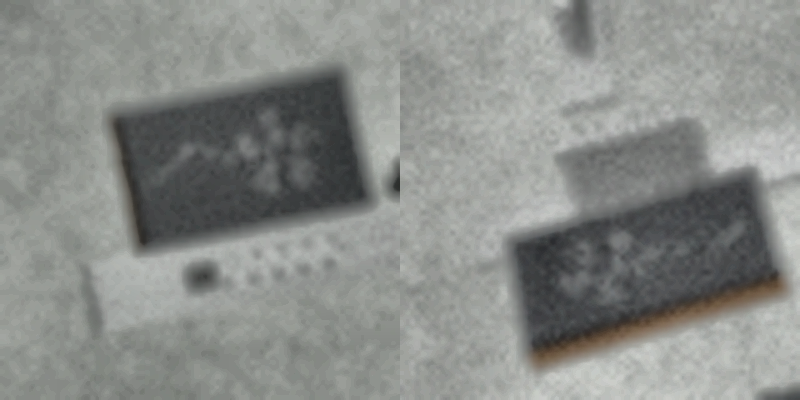

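The rule is flush with the block's near edge and centred: the base runs along the block's bottom edge, top crop (140,250)-(370,205), with equal overhang. Now the hinge-side catch.

>>> {"method": "servo_tool", "body": {
  "rows": [
    [[0.178,0.125,-0.03],0],
    [[0.178,0.125,0],0],
    [[0.178,0.125,0],0],
    [[0.178,0.125,0],0],
    [[0.178,0.125,0],0],
    [[0.178,0.125,0],0],
    [[0.178,0.125,0],0],
    [[0.178,0.125,0],0]
  ],
  "fingers": -0.4,
  "squeeze": 30
}}

```text
clock: 12.8
eef_pos: [0.644, 0.0646, 0.2334]
tool_rot: [-0.002, 0.635, 0.772, -0.002]
force: [0.2, 0.1, -0.0]
gripper_width: 0.0598
finger_force: 0.0
```

>>> {"method": "servo_tool", "body": {
  "rows": [
    [[0,0,0],-0.35],
    [[0,0,0],-0.35],
    [[0,0,0],-0.35],
    [[0,0,0],-0.35],
    [[0,0,0],-0.35],
    [[0,0,0],-0.35],
    [[0,0,0],-0.35],
    [[0,0,0],-0.344],
    [[0,0,0],0],
    [[0,0,0],0]
  ]
}}

```text
clock: 14.05
eef_pos: [0.6441, 0.0629, 0.2347]
tool_rot: [-0.001, -0.042, 0.999, 0.0]
force: [-0.1, 0.9, 0.1]
gripper_width: 0.0598
finger_force: 0.0
```

Run:
```python
from h import *
to([.644,.0649,.155],94.9)
print(ctrl.get_obs()["joint_pos"].round(2))
```

```text
shift [-0.0012  0.0079  0.319 ] yhead 94.77 twist -0.004 pos [0.6441 0.0629 0.2347] F [-0.1  0.9  0.1] w 0.0598 t 14.05
[ 0.03  0.35  1.57 -0.    1.22 -1.62]
```

>>> {"method": "servo_tool", "body": {
  "rows": [
    [[0,0.008,0.2],0],
    [[0,0,0.12],0],
    [[0,0,0.04],0],
    [[0,0,0.04],0],
    [[0,0,0.04],0],
    [[0,0,0.03],0],
    [[0,0,0],0],
    [[0,0,0],0]
  ]
}}

```text
clock: 15.05
eef_pos: [0.645, 0.0649, 0.1193]
tool_rot: [0.0, -0.043, 0.999, -0.0]
force: [-0.5, -0.0, 0.4]
gripper_width: 0.0599
finger_force: 0.0
```

>>> {"method": "servo_tool", "body": {
  "rows": [
    [[0,0,0],0],
    [[0,0,0],0],
    [[0,0,0],0],
    [[0,0,0],0],
    [[0,0,0],0],
    [[0,0,0],0],
    [[0,0,0],0],
    [[0,0,0],0]
  ],
  "fingers": 1
}}

```text
clock: 16.05
eef_pos: [0.6454, 0.0653, 0.1209]
tool_rot: [0.001, -0.043, 0.999, 0.0]
force: [-2.2, 0.8, 7.2]
gripper_width: 0.0201
finger_force: 31.0
```

>>> {"method": "servo_tool", "body": {
  "rows": [
    [[0,0,0],0],
    [[0,0,0],0],
    [[0,0,0],0],
    [[0,0,0],0],
    [[0,0,0],0]
  ],
  "fingers": -0.4
}}

```text
clock: 16.68
eef_pos: [0.6445, 0.0649, 0.1186]
tool_rot: [-0.0, -0.043, 0.999, -0.0]
force: [-0.2, -0.5, 0.8]
gripper_width: 0.0599
finger_force: 0.0
```

>>> {"method": "servo_tool", "body": {
  "rows": [
    [[0,0,-0.1],0],
    [[0,0,-0.2],0],
    [[0,0,-0.2],0],
    [[0,0,0],0],
    [[0,0,0],0]
  ]
}}

```text
clock: 17.3
eef_pos: [0.6442, 0.0649, 0.2435]
tool_rot: [-0.0, -0.043, 0.999, -0.0]
force: [0.0, -0.1, 0.0]
gripper_width: 0.0597
finger_force: 0.0
```

Run:
```python
from h import *
im2=ctrl.capture("scene")[:,:,::-1].copy()
cv2.imwrite("pics/g.png",crop(im2,238,180,114,84,7))
to([.6364,.1545,.235],94.9)
```

```text
shift [-0.0024  0.3597  0.029 ] yhead 94.91 twist 0.0 pos [0.6435 0.0649 0.2422] F [-0.9 -0.2 -0.4] w 0.06 t 17.35
```

View pics/g.png

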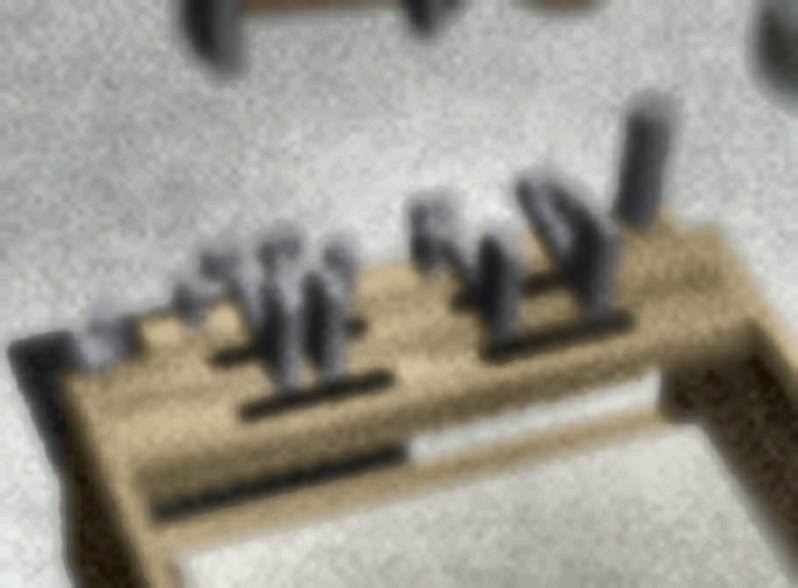

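The hinge catch is fully in: tab feet are now at (287,385) and (328,370), each about 10 mm inward, and the free catch is unchanged. Same for the free-end catch.

>>> {"method": "servo_tool", "body": {
  "rows": [
    [[0,0.18,0],0],
    [[0,0.18,0],0],
    [[0,0,0],0],
    [[0,0,0.2],0],
    [[0,0,0.12],0],
    [[0,0,0.06],0],
    [[0,0,0.06],0],
    [[0,0,0.04],0],
    [[0,0,0],0],
    [[0,0,0],0]
  ]
}}

```text
clock: 18.6
eef_pos: [0.6377, 0.1547, 0.1248]
tool_rot: [0.001, -0.043, 0.999, 0.0]
force: [0.0, -0.5, 0.7]
gripper_width: 0.0595
finger_force: 0.0
```

Run:
```python
from h import *
to([.6364,.1545,.122],94.9)
```

```text
shift [ 0.0054 -0.0005  0.0114] yhead 94.91 twist 0.0 pos [0.6377 0.1547 0.1248] F [ 0.  -0.5  0.7] w 0.0595 t 18.6
```

>>> {"method": "servo_tool", "body": {
  "rows": [
    [[0,0,0],0],
    [[0,0,0],0],
    [[0,0,0],0],
    [[0,0,0],0],
    [[0,0,0],0],
    [[0,0,0],0],
    [[0,0,0],0],
    [[0,0,0],0]
  ],
  "fingers": 1
}}

```text
clock: 19.6
eef_pos: [0.6381, 0.155, 0.1264]
tool_rot: [0.001, -0.043, 0.999, 0.0]
force: [-1.9, -0.1, 6.3]
gripper_width: 0.0201
finger_force: 31.2
```

>>> {"method": "servo_tool", "body": {
  "rows": [
    [[0,0,0],0],
    [[0,0,0],0],
    [[0,0,0],0],
    [[0,0,0],0],
    [[0,0,0],0]
  ],
  "fingers": -0.4
}}

```text
clock: 20.23
eef_pos: [0.6368, 0.1546, 0.1236]
tool_rot: [-0.0, -0.043, 0.999, -0.0]
force: [0.5, 0.2, 0.2]
gripper_width: 0.0597
finger_force: 0.0
```

>>> {"method": "servo_tool", "body": {
  "rows": [
    [[0,0,-0.1],0],
    [[0,0,-0.2],0],
    [[0,0,-0.2],0],
    [[0,0,0],0],
    [[0,0,0],0]
  ]
}}

```text
clock: 20.85
eef_pos: [0.6366, 0.1545, 0.2485]
tool_rot: [-0.0, -0.043, 0.999, -0.0]
force: [-0.7, -0.0, -0.8]
gripper_width: 0.0597
finger_force: 0.0
```

Run:
```python
from h import *
im2=ctrl.capture("scene")[:,:,::-1].copy()
cv2.imwrite("pics/i.png",crop(im2,238,180,114,84,7))
to([.5948,.2062,.235],94.9)
print(ctrl.get_obs()["joint_pos"].round(2))
```

```text
shift [0.1457 0.2206 0.0491] yhead 94.91 twist 0.0 pos [0.6358 0.1544 0.2472] F [-0.  -0.7  0.3] w 0.0596 t 20.9
[ 0.17  0.35  1.54 -0.    1.25 -1.48]
```

View pics/i.png

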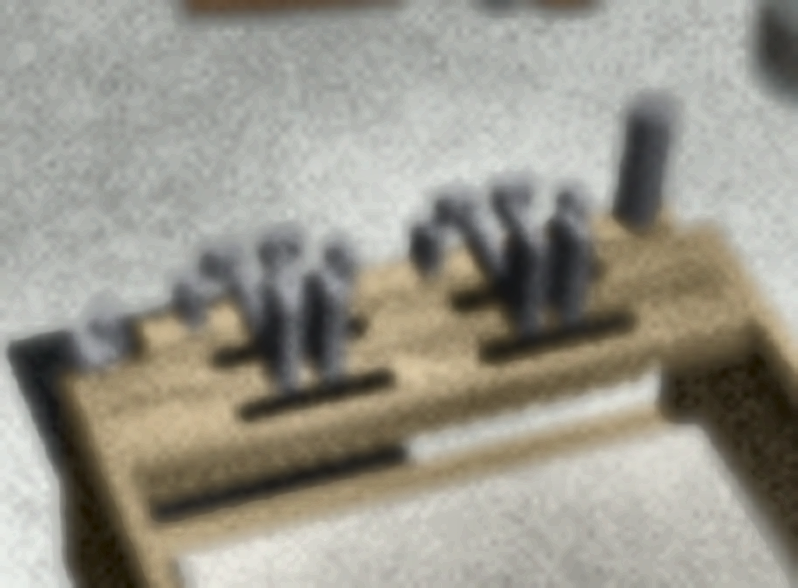

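Both catches are in: free-catch feet at (530,325) and (570,310). Turn so the fingers close along the post's path.

>>> {"method": "servo_tool", "body": {
  "rows": [
    [[0,0,0],0.35],
    [[0,0,0],0.35],
    [[0,0,0],0.35],
    [[0,0,0],0.35],
    [[0,0,0],0.35],
    [[0,0,0],0.35],
    [[0,0,0],0.35],
    [[0,0,0],0.35],
    [[0,0,0],0.2],
    [[0,0,0],0]
  ],
  "fingers": 0,
  "squeeze": 60
}}

```text
clock: 22.15
eef_pos: [0.6356, 0.1544, 0.2462]
tool_rot: [-0.001, 0.676, 0.737, -0.002]
force: [-0.1, 0.3, 0.6]
gripper_width: 0.043
finger_force: 0.0
```

Run:
```python
from h import *
to([.5948,.2062,.12],4.9)
```

```text
shift [ 0.2209 -0.1423  0.5053] yhead 4.98 twist 0.003 pos [0.6356 0.1544 0.2462] F [-0.1  0.3  0.6] w 0.043 t 22.15
```

>>> {"method": "servo_tool", "body": {
  "rows": [
    [[0.111,-0.071,0],0],
    [[0.11,-0.071,0],0],
    [[0,0,0],0],
    [[0,0,0.2],0],
    [[0,0,0.12],0],
    [[0,0,0.08],0],
    [[0,0,0.06],0],
    [[0,0,0.045],0],
    [[0,0,0],0],
    [[0,0,0],0]
  ]
}}

```text
clock: 23.4
eef_pos: [0.5976, 0.2068, 0.1235]
tool_rot: [0.001, 0.676, 0.737, 0.001]
force: [0.0, -0.9, -0.1]
gripper_width: 0.043
finger_force: 0.0
```

>>> {"method": "servo_tool", "body": {
  "rows": [
    [[0,0,0],0],
    [[0,0,0],0],
    [[0,0,0],0],
    [[0,0,0],0],
    [[0,0,0],0],
    [[0,0,0],0]
  ],
  "fingers": 1
}}

```text
clock: 24.15
eef_pos: [0.597, 0.2068, 0.1237]
tool_rot: [0.0, 0.676, 0.737, 0.0]
force: [-3.0, -0.2, 5.9]
gripper_width: 0.0141
finger_force: 58.4
```

Run:
```python
from h import *
to([.5948,.2062,.12],4.9)
```

```text
shift [-0.0017 -0.0088  0.0146] yhead 4.9 twist -0.0 pos [0.597  0.2068 0.1237] F [-3.  -0.2  5.9] w 0.0141 t 24.15
```

>>> {"method": "servo_tool", "body": {
  "rows": [
    [[-0.003,-0.0715,0],-0.1667],
    [[-0.003,-0.0715,0],-0.1667],
    [[-0.003,-0.0715,0],-0.1667],
    [[-0.003,-0.0715,0],-0.1667],
    [[-0.003,-0.0715,0],-0.1667]
  ]
}}

```text
clock: 24.78
eef_pos: [0.5128, 0.1807, 0.1236]
tool_rot: [0.001, 0.5, 0.866, 0.001]
force: [0.2, -1.0, 4.3]
gripper_width: 0.0144
finger_force: 59.8
```

```bash
cat >> h.py <<'E'
def gate():
    o=ctrl.get_obs(); d=o["eef_pos"][:2]-[.6123,.0019]
    print("r",np.hypot(*d).round(4),"gate deg",np.degrees(np.arctan2(-d[0],d[1])).round(2)-4.88)
    to([.6,.2,.12])
E
python3 -c "
from h import *
gate()"
```

```text
r 0.2047 gate deg 24.220000000000002
shift [-0.108   0.3405  0.0156] yhead 30.06 twist None pos [0.5128 0.1807 0.1236] F [ 0.2 -1.   4.3] w 0.0144 t 24.775
```

The gate is swinging with the post (r = 0.205 m, 24°). Continue.

>>> {"method": "servo_tool", "body": {
  "rows": [
    [[-0.003,-0.0715,0],-0.1667],
    [[-0.003,-0.0715,0],-0.1667],
    [[-0.003,-0.0715,0],-0.1667],
    [[-0.003,-0.0715,0],-0.1667],
    [[-0.003,-0.0715,0],-0.1667],
    [[0,0,0],0]
  ]
}}

```text
clock: 25.52
eef_pos: [0.4463, 0.1204, 0.1236]
tool_rot: [0.0, 0.302, 0.953, 0.001]
force: [-2.1, 2.0, 5.9]
gripper_width: 0.0143
finger_force: 60.1
```

>>> {"method": "servo_tool", "body": {
  "rows": [
    [[-0.003,-0.0715,0],-0.1667],
    [[-0.003,-0.0715,0],-0.1667],
    [[-0.003,-0.0715,0],-0.1667],
    [[-0.003,-0.0715,0],-0.1667],
    [[-0.003,-0.0715,0],-0.1667],
    [[0,0,0],0],
    [[0,0,0],0],
    [[0,0,0],0],
    [[0,0,0],0]
  ]
}}

```text
clock: 26.65
eef_pos: [0.4121, 0.0387, 0.1235]
tool_rot: [-0.0, 0.088, 0.996, 0.0]
force: [-4.3, 0.7, 9.8]
gripper_width: 0.0141
finger_force: 60.5
```

Run:
```python
from h import *
gate()
im=ctrl.capture("top")[:,:,::-1].copy(); im2=ctrl.capture("scene")[:,:,::-1].copy()
cv2.imwrite("pics/k.png",np.hstack([cv2.resize(im2,(512,384))[60:330,80:400],crop(im,330,140,80,54,5)]))
```

```text
r 0.2036 gate deg 74.71000000000001
shift [-0.6268  0.7671  0.0141] yhead 79.89 twist None pos [0.4121 0.0387 0.1235] F [-4.3  0.7  9.8] w 0.0141 t 26.65
```

View pics/k.png

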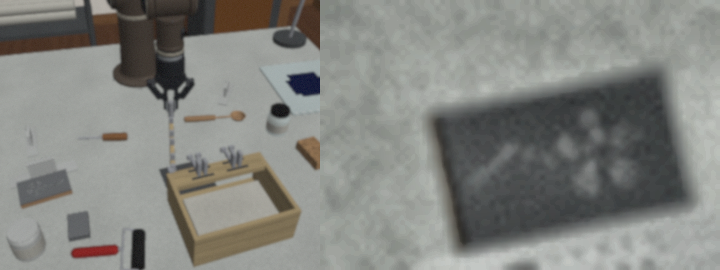

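The picture shows the gate wide open (about 75°) with the post in the fingers at (172,100). The rule still lies against the block at (45,170) and the bystanders are in place. Handing in.

```bash
python3 -c "
from rig import ctrl
print(ctrl.job_done())"
```

```text
the job is handed in; nothing more can be done
None
```

The job is handed in, but the judge's result was not shown: the straightedge is flush and centred on the block, both catches are squeezed in order (hinge side first), and the gate is held open by its post at about 75°, at 27 s of the 64 s limit.

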